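# Turn the parts tin to the code scanner

### The arm

A 6-joint arm with a two-finger parallel gripper is mounted at the origin on the work surface. World frame = base frame: x ahead of the robot, y to its left, z up, the work surface at z = 0. Lengths are in m, angles in rad, forces in N, time in s.
With the tool pointing down it reaches from about 0.275 to 0.875 m from the base axis. Payload 12.5 kg.
Tool frame: the origin (TCP) lies at the very end of the fingers, on their centre line; the grasp point (between the pads) lies 19 mm behind it; x points along the fingers, y is the direction in which the jaws open and shut, and the axes are right-handed (so a half turn about x gives the same grasp; the last joint's range is limited). The gripper opens to 85 mm and grips with 20 to 120 N. Pads are 22 mm wide; open, the fingers measure 114 mm over their backs; the gripper's body (76 mm by 85 mm) begins 54 mm behind the grasp point. The pads swing forward as they close: fully open they stand 13 mm farther back than shut.
Start: joints at [1.249, 0.351, 1.652, -0, 1.139, -0.085], TCP at [0.129, 0.535, 0.231] pointing down, gripper open.
Joint ranges: [-2.75, 2.75], [-0.79, 2.1], [0.01, 2.65], [-1.57, 4.71], [0.07, 3.14], [-2.87, 2.87]. Speed limits (rad/s): [2.22, 2.22, 2.79, 3.14, 3.14, 3.14].

### API

Orientations are given as a 3x3 rotation matrix whose columns are the frame's x, y, z axes.
In Python, from bench import manip gives the robot as it stands. Calls block until the motion is done:
- manip.move_ptp(position, orientation): joint-space move of the TCP to a pose.
- manip.move_l(position, attitude=None, max_speed=0.15): straight line of the TCP; attitude=None keeps the orientation; max_speed is the mean speed in m/s.
- manip.move_j(angles): joint-space move.
- manip.set_gripper(opening, effort=None): opening from 0.0 (shut) to 1.0 (fully open); effort is the grip in N (None keeps the last); returns when the fingers have stopped.
- manip.dwell(seconds).
- manip.inverse_kinematics(position, orientation): joint angles nearest the present ones, or None.
- manip.grab_frame(name): name is "side" or "top" or "wrist"; returns (picture, depth): 384x512x3 uint8, red, green, blue; 384x512 float32, m along the optical axis (not along the pixel's ray), 0 where there is no reading.
- manip.get_calibration(name): a dict with "camera_matrix" (3x3 intrinsics, pixels), "R" (3x3) and "t" (3): a world point X has camera coordinates R X + t. Camera axes: x right, y down, z forward; pixel columns grow to the right and rows downward; lengths in m; the calibration is good to about 2 mm. A picture is of the moment at which its call begins: read the wrist's pose just before it. get_calibration takes no time and is no camera call; for the wrist camera it gives the pose at the moment of the call.
A pose or a line that the arm cannot do raises manip.Unreachable and nothing moves.
- manip.sign_off(): hands the job in, once; it reports no verdict.
Trained networks look in the newest picture that a camera, given by its name, has taken for a name from the list of things; names that differ only in an ending like _2 or _b are one class to them, and where a whole thing is asked for, a point or a joint stands for the part that bears it (a point fixed in the world has none). Each returns a list of dicts, best first, with "confidence" (0 to 1); they miss things now and then, are a little off and sometimes report something else, mostly with a low value. They report only what shows in the picture. A call takes as long as a camera call. They do not tell look-alikes from the thing itself.
- manip.look_for(camera, name): "at" ([x, y, z] in m, in world coordinates, good to about 4 mm: the middle of the surface that is visible of it).
Readings, each from a call of its own:
- manip.current_time(): time.
- manip.current_qpos(): joint angles.
- manip.current_joint_vel(): joint speeds.
- manip.current_joint_torque(): joint torques, N m.
- manip.current_ee_pos(): TCP position.
- manip.current_tcp_rot(): TCP orientation.
- manip.current_force(): force on the tool from outside, world axes, zero at the start.
- manip.current_ft_torque(): the same for the moment, N m.
- manip.current_grip_width(): opening from 0.0 (shut) to 1.0 (fully open).
Only numpy, scipy, OpenCV 4.12 (cv2) and the standard library are available. Lean on these libraries where they do the work, as an engineer would, in place of code of your own. Each camera call takes 0.05 s, during which the arm holds its last target. There are 200 camera calls.

### The job

Lift the taller of the two green parts tins out from between the pedals, set it down upright on the round blue mat and let go of it. Then take it again across the other way and stand it in the white ring in front of the scanner, centred, with its barcode label squarely facing the scanner's red window. Set the tin down rather than dropping it, do not tip it over, and leave the shorter tin, mug, screwdriver and tuning key where they are.

Things in the scene. Friction and masses are not known exactly. Their poses are not given: they have to be found in the camera images.
- tin_tall: The taller green tin: loose upright cylinder, 42 mm diameter, 62 mm high, black lid, 120 g. Origin at the centre of its underside, z up. Its +x points out through the middle of its white label with dark bars; a white bar on the lid runs from the centre to the rim that same way. It starts in either of the board's two lanes, label roughly towards the board's rear rail.
- tin_tall_mark (a point): Middle of the taller tin's label, on its side, 21 mm from its axis and 31 mm above its underside; axes as the tin's.
- tin_short: The shorter green tin, same look and diameter (42 mm) but 46 mm high; origin at the centre of its underside. Stands in the other lane. To be left alone.
- board: Fixed aluminium pedal board, 150 (x) by 320 mm (y), plate 6 mm thick; 25 mm rear rail along its +x edge. Orange pedals at y -152 to -88 and 88 to 152, black box at y -30 to 30 mm, all 118 mm deep, 66 high. A tin stands on the plate in each 58 mm wide lane between them (y = -59, +59), so fingers fit only before and behind it, closing along the board's x. Origin: underside centre, on the desk.
- mat: Fixed round blue mat, 116 mm diameter, 3 mm thick; origin at the centre of its underside, on the desk.
- scanner: Fixed code scanner: grey foot plate 140 (x) by 100 mm (y), 5 mm thick; origin at its underside centre, on the desk. On its +x half a black block, x 0 to 68 mm, 92 mm wide, top 76 mm above the desk; its face at x = 0 carries the red window and looks along -x, so a label facing it points along the scanner's +x.
- scan_spot (a point): Centre of the white ring (51 mm diameter) on the scanner's foot plate, on the plate's top 5 mm above the desk, 31 mm in front of the window, leaving 10 mm between a centred tin and the window; axes as the scanner's.
- mug: White ceramic mug, 80 mm diameter, 92 mm high, handle at its +y; origin under its centre. To be left alone.
- screwdriver: Grey plastic screwdriver, 160 mm long, lying along its x axis, about 30 mm high; origin at the centre of its underside. To be left alone.
- tuning_key: Chrome T-shaped tuning key, about 50 mm by 40 mm, 10 mm high, lying flat; origin on the desk under it. To be left alone.
Mind the look-alikes: they are no part of the job. What is shaped like the scanner but pink or purple is not meant.

How it is judged:
By the outcome, as a careful person would: the job done as asked, in the order asked, and still so for the second after the job is handed in, with the robot touching nothing.
It also fails if it takes over 53 s, if anything falls off the work surface, if the arm or the gripper's body presses on something with over 40 N, if the wrist force passes 120 N, or if a joint passes its speed limit or range.

## Working session

There is one attempt and no reset: what is moved stays moved. The work goes in short steps, each a Python script; the robot and the scene stay as the last script left them, time stands still between calls to the robot, and variables do not carry over. Pictures are saved under pics/ and viewed, about 8 in all and at most 12, crops included, and the job is handed in when it is done.

```bash
mkdir -p pics; cat > h.py <<'E'
import numpy as np, cv2
from bench import manip as m
def snap(cam,fn,crop=None,s=1):
    p,d=m.grab_frame(cam); q=p[:,:,::-1]
    if crop: q=q[crop[1]:crop[3],crop[0]:crop[2]]
    cv2.imwrite('pics/'+fn,cv2.resize(q,None,fx=s,fy=s,interpolation=cv2.INTER_CUBIC)); return p,d
def world(cam,uv,z):
    c=m.get_calibration(cam);K,R,t=[np.array(c[k]) for k in("camera_matrix","R","t")]
    uv=np.atleast_2d(np.asarray(uv,float)); r=np.c_[uv,np.ones(len(uv))]@np.linalg.inv(K).T@R; o=-R.T@t
    return o+r*((z-o[2])/r[:,2])[:,None]
def pix(cam,X):
    c=m.get_calibration(cam);K,R,t=[np.array(c[k]) for k in("camera_matrix","R","t")]
    q=(np.atleast_2d(X)@R.T+t)@K.T; return q[:,:2]/q[:,2:]
def cloud(cam,d):
    c=m.get_calibration(cam);K,R,t=[np.array(c[k]) for k in("camera_matrix","R","t")]
    v,u=np.mgrid[:d.shape[0],:d.shape[1]]
    P=np.stack([u,v,np.ones_like(u)],-1)@np.linalg.inv(K).T*d[...,None]
    return (P-t)@R
def down(yaw): # tool x down, jaw axis y at yaw
    x=np.array([0,0,-1.]);y=np.array([np.cos(yaw),np.sin(yaw),0]);return np.c_[x,y,np.cross(x,y)]
E
python3 - <<'E'
from h import *
np.set_printoptions(precision=3,suppress=True)
im=[]
for c in("top","side"):
    p,d=snap(c,c+'0.png',s=1.5); np.savez('/tmp/'+c,p=p,d=d)
    for n in("tin_tall","tin_short","board","mat","scanner","mug","screwdriver","tuning_key"):
        print(c,n,[(np.round(r["at"],3).tolist(),round(r["confidence"],2),pix(c,r["at"])[0].astype(int).tolist()) for r in m.look_for(c,n)])
print(m.current_time())
E
```

```text
top tin_tall [([0.511, -0.168, 0.069], 0.59, [335, 196])]
top tin_short [([0.524, -0.286, 0.053], 0.52, [370, 193])]
top board [([0.532, -0.228, 0.024], 0.8, [350, 191])]
top mat [([0.482, 0.059, 0.002], 0.67, [265, 204])]
top scanner [([0.689, 0.5, 0.028], 0.87, [138, 140]), ([0.292, 0.332, 0.027], 0.78, [183, 258]), ([0.733, -0.136, 0.057], 0.74, [325, 130])]
top mug [([0.712, 0.043, 0.023], 0.75, [271, 137])]
top screwdriver [([0.622, 0.066, 0.02], 0.61, [264, 163])]
top tuning_key [([0.411, 0.208, 0.009], 0.56, [221, 224])]
side tin_tall [([0.493, -0.176, 0.062], 0.8, [331, 241])]
side tin_short [([0.517, -0.293, 0.053], 0.61, [378, 266])]
side board [([0.497, -0.257, 0.034], 0.72, [359, 267]), ([0.537, 0.308, 0.032], 0.27, [205, 148]), ([0.482, 0.06, 0.005], 0.16, [254, 208])]
side mat [([0.483, 0.059, 0.002], 0.79, [254, 208]), ([0.537, 0.31, 0.033], 0.38, [204, 147])]
side scanner [([0.535, 0.306, 0.03], 0.9, [205, 149]), ([0.28, 0.33, 0.032], 0.83, [129, 191]), ([0.675, 0.5, 0.033], 0.71, [195, 100]), ([0.722, -0.146, 0.025], 0.57, [371, 193])]
side mug [([0.686, 0.042, 0.057], 0.72, [308, 158])]
side screwdriver [([0.621, 0.063, 0.021], 0.73, [287, 176])]
side tuning_key [([0.408, 0.204, 0.007], 0.5, [197, 195])]
0.9
```

View pics/top0.png

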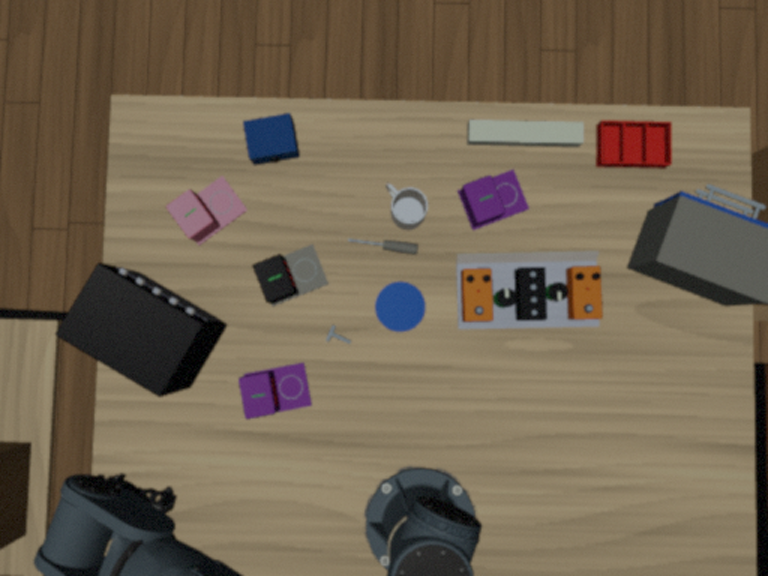

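View pics/side0.png

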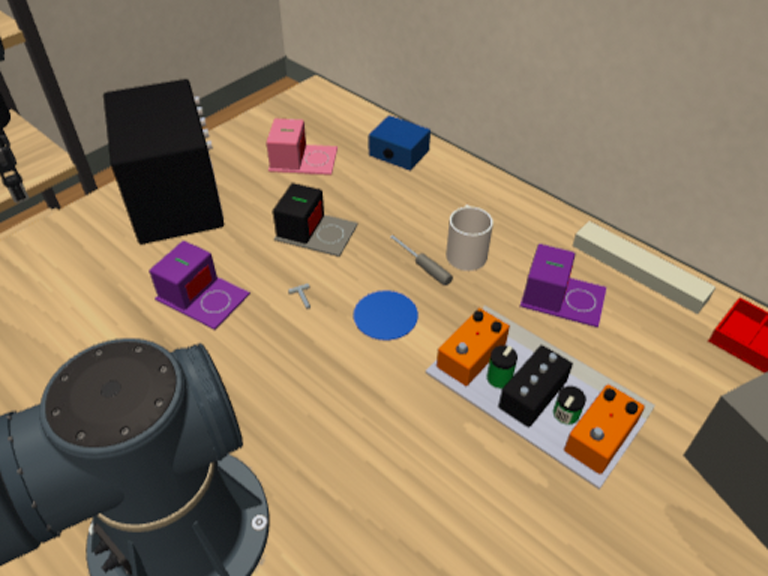

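The scanner-shaped things in the top0 view are pink at (205,210), purple at (492,198), purple at (275,390) and black on a grey plate at (290,272). Only the last fits the description. There are two tins. The one at (507,297) has its lid at z≈0.069, so it is the tall one. The one at (556,291) has its lid at z≈0.053, so it is the short one. Next I'll check for obstacles and confirm both in a crop from the wrist camera.

```bash
python3 - <<'E'
from h import *
np.set_printoptions(precision=3,suppress=True)
z=np.load('/tmp/top.npz');d=z['d'];P=cloud('top',d);
for lo in(.1,.15,.2,.3):
    M=((P[...,2]>lo)&(d>0)).astype(np.uint8)
    n,l,s,c=cv2.connectedComponentsWithStats(M)
    for i in range(1,n):
        if s[i,4]>30:
            q=P[l==i]; print(lo,s[i,4],c[i],np.percentile(q,2,0),np.percentile(q,98,0))
# lid centres from depth
for c0,zl in(((.511,-.168),.068),((.524,-.286),.052)):
    M=(np.hypot(P[...,0]-c0[0],P[...,1]-c0[1])<.03)&(abs(P[...,2]-zl)<.008); q=P[M];print(len(q),q.mean(0),np.median(q[:,2]))
R=m.current_tcp_rot();p=np.array(m.current_ee_pos());c=m.get_calibration('wrist');o=-c['R'].T@c['t'];print(R,p,"cam in tool",R.T@(o-p),"\n",np.array(c['R'])@R,c['camera_matrix'])
E
```

```text
0.1 4397 [475.257 163.647] [ 0.515 -0.684  0.108] [ 0.728 -0.47   0.166]
0.1 5471 [ 90.293 219.29 ] [0.306 0.461 0.12 ] [0.531 0.718 0.206]
0.1 5886 [ 78.513 355.277] [0.078 0.305 0.304] [0.196 0.573 0.632]
0.1 2806 [287.336 359.217] [ 0.011 -0.081  0.12 ] [0.114 0.072 0.347]
0.15 3484 [477.526 165.12 ] [ 0.521 -0.684  0.152] [ 0.704 -0.478  0.167]
0.15 5144 [ 88.25  219.061] [0.308 0.466 0.167] [0.531 0.718 0.206]
0.15 5886 [ 78.513 355.277] [0.078 0.305 0.304] [0.196 0.573 0.632]
0.15 2674 [288.461 359.892] [ 0.013 -0.081  0.182] [0.115 0.069 0.347]
0.2 2739 [ 85.748 220.023] [0.312 0.478 0.2  ] [0.52  0.717 0.206]
0.2 5886 [ 78.513 355.277] [0.078 0.305 0.304] [0.196 0.573 0.632]
0.2 2575 [289.416 360.134] [ 0.014 -0.081  0.224] [0.115 0.067 0.347]
0.3 5791 [ 78.202 355.788] [0.078 0.304 0.326] [0.196 0.569 0.632]
0.3 1897 [290.413 364.667] [ 0.014 -0.071  0.302] [0.108 0.064 0.348]
135 [ 0.507 -0.174  0.069] 0.06934338164827458
144 [ 0.524 -0.289  0.054] 0.05321336262704274
[[ 0.     0.235  0.972]
 [ 0.     0.972 -0.235]
 [-1.     0.     0.   ]] [0.129 0.535 0.231] cam in tool [-0.142  0.    -0.079] 
 [[-0.001  1.     0.001]
 [-0.303 -0.001  0.953]
 [ 0.953  0.001  0.303]] [[294.217   0.    253.246]
 [  0.    294.217 193.191]
 [  0.      0.      1.   ]]
```

```bash
python3 - <<'E'
from h import *
np.set_printoptions(precision=3,suppress=True)
p=np.array(m.current_ee_pos())
m.move_l(p+[0,0,.08],max_speed=.2)
m.move_ptp([.46,.27,.30],down(np.pi/2)); 
c=m.get_calibration('wrist');p,d=snap('wrist','w_scan.png',s=1.5); np.savez('/tmp/wscan',p=p,d=d,**c)
for n in('scanner','mat','tuning_key'): print(n,[(np.round(r["at"],3),round(r["confidence"],2)) for r in m.look_for('wrist',n)])
print(m.current_time(),m.current_qpos())
for y in(0,np.pi): print(m.inverse_kinematics([.5,-.17,.2],down(y)))
m.move_ptp([.50,-.13,.25],down(0))
c=m.get_calibration('wrist');p,d=snap('wrist','w_tin.png',s=1.5); np.savez('/tmp/wtin',p=p,d=d,**c)
for n in('tin_tall','tin_short','board'): print(n,[(np.round(r["at"],3),round(r["confidence"],2)) for r in m.look_for('wrist',n)])
print(m.current_time(),m.current_qpos())
E
```

```text
scanner [(array([0.645, 0.516, 0.061]), 0.88), (array([0.539, 0.316, 0.068]), 0.84), (array([ 0.686, -0.102,  0.038]), 0.8), (array([0.305, 0.334, 0.008]), 0.63)]
mat [(array([0.48 , 0.055, 0.002]), 0.75)]
tuning_key [(array([0.412, 0.207, 0.011]), 0.85)]
3.2167 [ 0.445  0.257  1.606  0.     1.279 -1.127]
[-0.416  0.347  1.741 -0.     1.053 -0.416]
[-0.416  0.347  1.741 -0.     1.053  2.726]
tin_tall [(array([ 0.508, -0.167,  0.068]), 0.61)]
tin_short [(array([0.617, 0.037, 0.025]), 0.33)]
board [(array([ 0.535, -0.204,  0.056]), 0.82)]
4.9167 [-0.343  0.27   1.715  0.     1.157 -0.345]
```

View pics/w_scan.png

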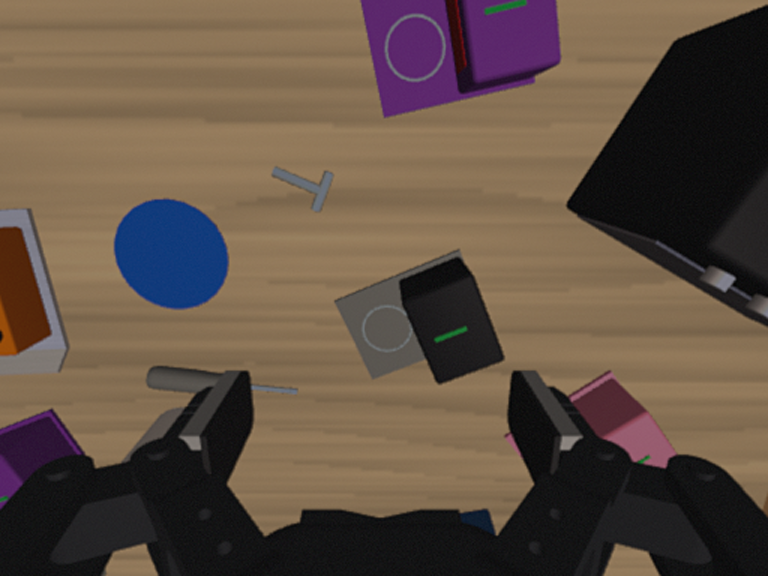

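View pics/w_tin.png

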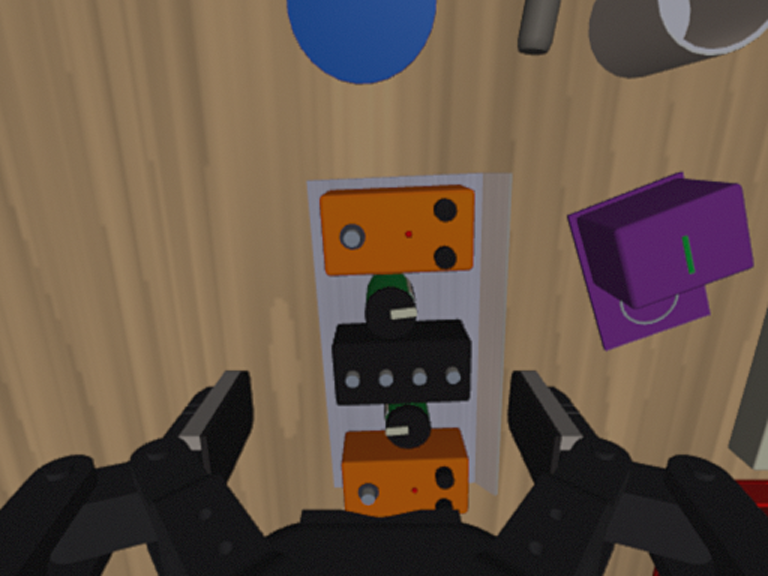

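w_scan shows the real scanner, a black block on a grey plate, with its ring at about (386,328), and the mat at (171,253). w_tin shows the tall tin at (390,313), its lid bar pointing right towards the rail, and the short tin at (407,427). I'll enlarge both for confirmation and measurement.

```bash
python3 - <<'E'
from h import *
a=np.load('/tmp/wscan.npz')['p'][160:264,215:345,::-1]; b=np.load('/tmp/wtin.npz')['p'][170:300,205:335,::-1]
A=cv2.resize(a,None,fx=3,fy=3,interpolation=cv2.INTER_CUBIC);B=cv2.resize(b,None,fx=3,fy=3,interpolation=cv2.INTER_CUBIC)
A=cv2.copyMakeBorder(A,0,B.shape[0]-A.shape[0],0,10,0)
A=np.clip(A*1.4,0,255).astype(np.uint8)
cv2.imwrite('pics/crop.png',np.hstack([A,np.clip(B*1.3,0,255).astype(np.uint8)]))
E
```

```text
(no output)
```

View pics/crop.png

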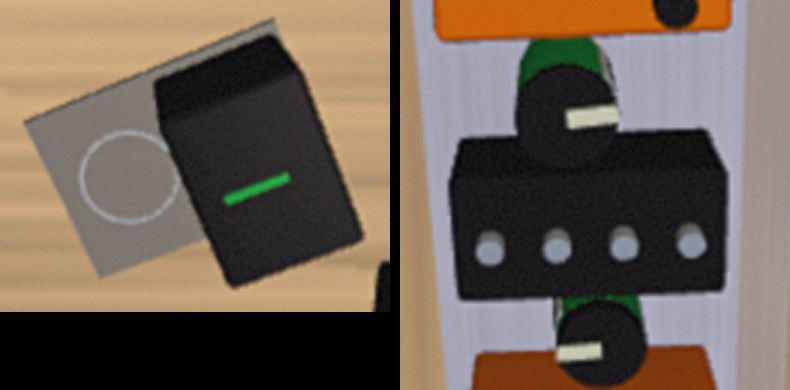

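```bash
cat > meas.py <<'E'
from h import *
np.set_printoptions(precision=4,suppress=True)
def W(f,uv,z):
    K,R,t=f['camera_matrix'],f['R'],f['t'];uv=np.atleast_2d(np.asarray(uv,float));r=np.c_[uv,np.ones(len(uv))]@np.linalg.inv(K).T@R;o=-R.T@t
    return o+r*((z-o[2])/r[:,2])[:,None]
def C(f):
    K,R,t=f['camera_matrix'],f['R'],f['t'];d=f['d'];v,u=np.mgrid[:d.shape[0],:d.shape[1]]
    return (np.stack([u,v,np.ones_like(u)],-1)@np.linalg.inv(K).T*d[...,None]-t)@R
ang=lambda v:np.degrees(np.arctan2(v[1],v[0]))
E
python3 - <<'E'
from meas import *
s=np.load('/tmp/wscan.npz');b=np.load('/tmp/wtin.npz')
px=lambda L,o:(np.array(L,float)+.5)/3-.5+o
print("ring",W(s,px([(129.5,177)],[215,160]),.005), "edge",np.ptp(W(s,px([(79,177),(180,177)],[215,160]),.005),0))
c=W(s,px([(25,122),(100,277),(275,20)],[215,160]),.005);print("corners",c,"y edge",np.linalg.norm(c[1]-c[0]),ang(c[1]-c[0]),"x edge",ang(c[2]-c[0]),np.linalg.norm(c[2]-c[0]))
t=W(s,px([(163,130),(302,72),(362,240),(234,287)],[215,160]),.076);print("top",t,[ang(t[1]-t[0]),ang(t[2]-t[1]),ang(t[2]-t[3]),ang(t[3]-t[0])],[np.linalg.norm(t[i]-t[i-1]) for i in range(4)])
e=W(b,px([(166.5,115),(167,118.5),(218,116)],[205,170]),.068);print("lid, bar",e,ang(e[2]-e[1]),ang(e[2]-e[0]))
P=C(b);M=(np.hypot(P[...,0]-e[0,0],P[...,1]-e[0,1])<.024)&(abs(P[...,2]-.068)<.006);print("lid cloud",M.sum(),P[M].mean(0),(P[M].min(0)+P[M].max(0))/2)
l=W(b,np.array([(307,182),(335,487)])/1.5,.006);print("board +y dir",ang(l[0]-l[1]))
hsv=cv2.cvtColor(s['p'],cv2.COLOR_RGB2HSV);mk=cv2.inRange(hsv,(100,150,60),(125,255,255));mk[:,200:]=0
k=max(cv2.findContours(mk,0,1)[0],key=cv2.contourArea);q=W(s,k[:,0],.003);print("mat",(q.min(0)+q.max(0))/2,np.ptp(q,0))
for n,L in(("top",None),("side",None)):
    z=np.load(f'/tmp/{n}.npz');h=cv2.cvtColor(z['p'],cv2.COLOR_RGB2HSV)
    f=dict(m.get_calibration(n));mk=cv2.inRange(h,(100,150,60),(125,255,255));cs=[x for x in cv2.findContours(mk,0,1)[0] if cv2.contourArea(x)>200]
    for k in cs:
        f={kk:np.array(vv) for kk,vv in f.items()};q=W(f,k[:,0],.003);print(n,"mat?",(q.min(0)+q.max(0))/2,np.ptp(q,0))
    gg=pix(n,[.507,-.172,.068]);print(gg)
E
```

```text
ring [[0.562  0.2787 0.005 ]] edge [0.     0.0539 0.    ]
corners [[0.531  0.2239 0.005 ]
 [0.6218 0.2627 0.005 ]
 [0.4766 0.3517 0.005 ]] y edge 0.09871766558063932 23.08961976657526 x edge 113.03828618270737 0.13884563662208346
top [[0.5103 0.2921 0.076 ]
 [0.4838 0.3514 0.076 ]
 [0.5637 0.384  0.076 ]
 [0.5878 0.3264 0.076 ]] [np.float64(113.99703987122044), np.float64(22.17942471039026), np.float64(112.74427412805873), np.float64(23.87016776464162)] [np.float64(0.08481051611671936), np.float64(0.06498550959076473), np.float64(0.08621911948015282), np.float64(0.062453534295624225)]
lid, bar [[ 0.507  -0.1721  0.068 ]
 [ 0.5072 -0.1736  0.068 ]
 [ 0.5271 -0.1725  0.068 ]] 3.065398129444879 -1.1165114691625708
lid cloud 935 [ 0.507  -0.1734  0.067 ] [ 0.5069 -0.1742  0.0661]
board +y dir 92.61262059820955
mat [0.4824 0.0587 0.003 ] [0.1106 0.1126 0.    ]
top mat? [0.4838 0.0567 0.003 ] [0.1039 0.1036 0.    ]
top mat? [0.8725 0.3667 0.003 ] [0.1015 0.1214 0.    ]
[[336.4168 197.8217]]
side mat? [0.4847 0.0541 0.003 ] [0.1113 0.1095 0.    ]
side mat? [0.8906 0.3845 0.003 ] [0.1633 0.1683 0.    ]
[[333.8389 235.8882]]
```

Both are confirmed: the tall tin has the larger, higher lid and its label faces the rail, and the true scanner is the grey and black one. Grasping now.

```bash
python3 - <<'E'
from meas import *
t0=m.current_time()
yaw=np.radians(2.6);x,y=.507,-.1735;h=.022;R=down(yaw)
m.set_gripper(.75)
m.move_ptp([x,y,.15],R)
m.move_l([x,y,.006+h],max_speed=.12)
print(m.current_ee_pos(),m.current_force())
m.set_gripper(.3,50); print("w",m.current_grip_width(),m.current_force())
m.move_l([x,y,.15],max_speed=.15); print("w",m.current_grip_width(),m.current_force())
m.move_l([.4832,.0575,.15],max_speed=.2)
m.move_l([.4832,.0575,.003+h+.01],max_speed=.15)
m.move_l([.4832,.0575,.003+h],max_speed=.02); print(m.current_ee_pos(),m.current_force())
print(m.current_time()-t0,m.current_time())
snap('side','side1.png',(180,120,360,300),4); 
E
```

```text
[ 0.5075 -0.1737  0.0287] [-0.0671  0.1639 -0.5172]
w 0.47874660221159343 [-1.0186  0.6259  5.7177]
w 0.4809258827426506 [ 0.13   -0.1684 -2.1597]
[0.4832 0.0575 0.0258] [-4.2776  0.5339 15.1106]
6.2 11.1167
```

View pics/side1.png

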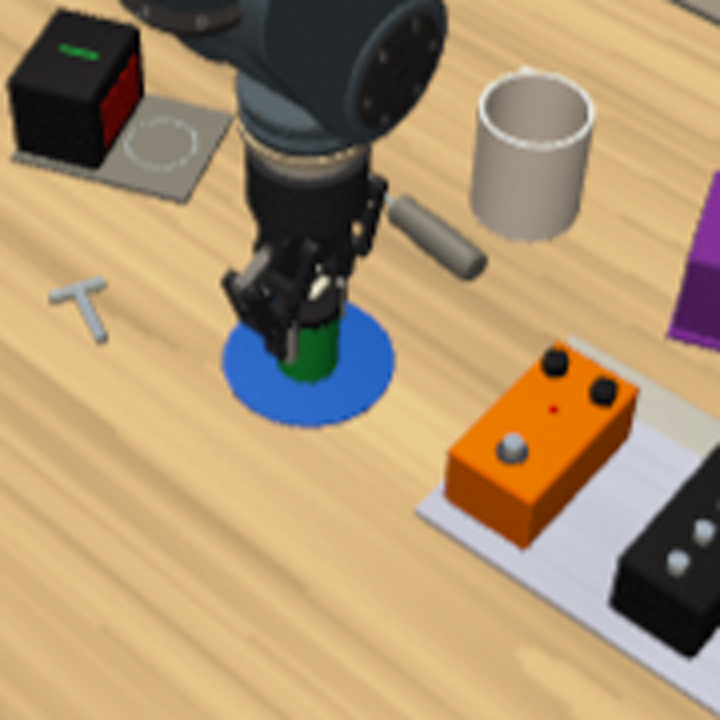

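Tin is held upright on the mat, with 15 N of contact force confirming it has touched down. Releasing, then viewing it from above.

```bash
python3 - <<'E'
from meas import *
m.set_gripper(.75); m.dwell(.2)
m.move_l([.4832,.0575,.15],max_speed=.2)
psi=np.radians(-87.4)
m.move_ptp([.433,.0575,.15],down(psi)); m.dwell(.2)
c=m.get_calibration('wrist');p,d=snap('wrist','w_mat.png',(150,60,380,290),3); np.savez('/tmp/wmat',p=p,d=d,**c)
print([(np.round(r["at"],3),r["confidence"]) for r in m.look_for('wrist','tin_tall')],m.current_time())
f=np.load('/tmp/wmat.npz');P=C(f);M=(np.hypot(P[...,0]-.483,P[...,1]-.0575)<.04)&(abs(P[...,2]-.065)<.005)
print(M.sum(),P[M].mean(0),(np.percentile(P[M],1,0)+np.percentile(P[M],99,0))/2)
g=p.min(2);B=M&(g>130);q=np.argwhere(B)[:,::-1];w=W(f,q,.065);print(B.sum(),w.mean(0)); 
c=W(f,np.argwhere(M)[:,::-1],.065);cc=c.mean(0);print("lidc",cc,np.ptp(c,0))
v=w.mean(0)-cc;print("bar r",np.linalg.norm(v),"ang",ang(v)); (rr)=cv2.minAreaRect(q.astype(np.float32));bx=W(f,cv2.boxPoints(rr),.065);print(bx,[ang(bx[i]-bx[i-1]) for i in range(4)])
E
```

```text
[(array([0.483, 0.056, 0.067]), 0.83)] 14.1917
2304 [0.4823 0.0566 0.0642] [0.4819 0.0566 0.0641]
109 [0.4926 0.0586 0.065 ]
lidc [0.4824 0.0567 0.065 ] [0.0413 0.0405 0.    ]
bar r 0.010404529462193491 ang 10.753740731314661
[[0.5014 0.0623 0.065 ]
 [0.5021 0.0568 0.065 ]
 [0.4838 0.0543 0.065 ]
 [0.483  0.0599 0.065 ]] [np.float64(7.449698340526929), np.float64(-82.82384802719085), np.float64(-172.11072352972806), np.float64(97.2985105676857)]
```

View pics/w_mat.png

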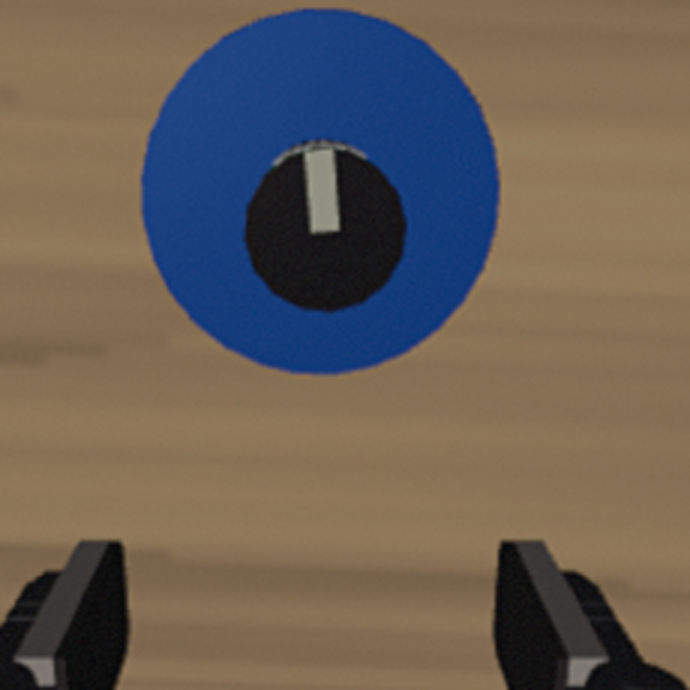

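```bash
python3 - <<'E'
from meas import *
f=np.load('/tmp/wmat.npz');g=f['p'].astype(float).min(2);P=C(f)
M=(np.hypot(P[...,0]-.483,P[...,1]-.0575)<.0185)&(abs(P[...,2]-.065)<.005)
for lo in(40,60,80):
    w=np.clip(g-lo,0,None)*M;q=np.argwhere(w>0)[:,::-1];ww=w[w>0];X=W(f,q,.065)[:,:2];mu=np.average(X,0,ww)
    e,v=np.linalg.eigh(np.cov((X).T,aweights=ww));a=v[:,1]*np.sign(v[0,1]);print(lo,mu,ang(a),np.sqrt(e))
# perpendicular offset of circle centre from bar line: lid edge by cv circle
hs=cv2.cvtColor(f['p'],cv2.COLOR_RGB2HSV);L=((hs[...,2]<60)&(np.hypot(P[...,0]-.483,P[...,1]-.0575)<.04)).astype(np.uint8)
k=max(cv2.findContours(L,0,1)[0],key=cv2.contourArea)[:,0];k=cv2.convexHull(k)[:,0];X=W(f,k,.065)[:,:2]
A=np.c_[2*X,np.ones(len(X))];s=np.linalg.lstsq(A,(X**2).sum(1),rcond=None)[0];print("circle",s[:2],np.sqrt(s[2]+s[:2]@s[:2]))
s=np.array(s[:2])
for lo in(60,):
    d=mu-s;print("centroid ang",ang(d),np.linalg.norm(d))
E
```

```text
40 [0.492  0.0582] 7.584876936347175 [0.0021 0.0055]
60 [0.4921 0.0581] 7.684753808332896 [0.002  0.0055]
80 [0.4921 0.0581] 7.96803175288844 [0.0019 0.0055]
circle [0.4822 0.057 ] 0.020170775390152582
centroid ang 6.638312892627027 0.00998965133259005
```

```bash
python3 - <<'E'
from meas import *
x,y,h=.4828,.0570,.022;R=down(np.radians(7.4-90))
m.move_ptp([x,y,.12],R); m.move_l([x,y,.003+h],max_speed=.12)
m.set_gripper(.3,50); print("w",m.current_grip_width(),m.current_force())
m.move_l([x,y,.18],max_speed=.15); print("w",m.current_grip_width(),m.current_force())
ps=np.radians(23.1);rg=np.array([.5615,.279]);z=np.array([np.cos(ps-np.pi/2),np.sin(ps-np.pi/2)])
p=rg+.075*z; m.move_ptp([*p,.18],down(ps)); m.dwell(.2)
c=m.get_calibration('wrist');p,d=snap('wrist','w_ring.png',s=1.5); np.savez('/tmp/wring',p=p,d=d,**c)
print(m.current_time(),m.current_ee_pos(),m.current_qpos())
E
```

```text
w 0.47749770550571835 [-1.4671  0.3621  6.318 ]
w 0.48138271785853753 [ 0.9203  0.1268 -2.5035]
18.6583 [0.5909 0.2097 0.1801] [ 0.2669  0.5418  1.49   -0.      1.1097 -0.1356]
```

View pics/w_ring.png

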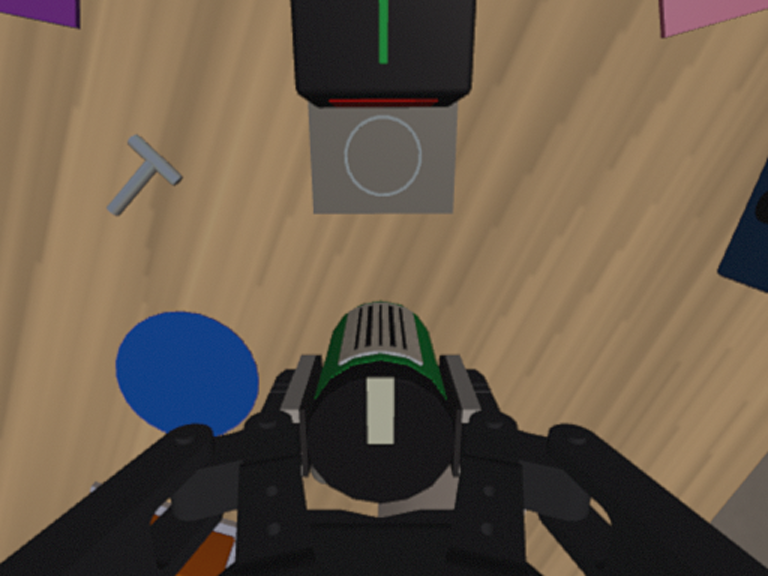

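The ring is at (383,156), the window edge is parallel to the image rows, and the held tin's label faces the scanner. Measuring both in this frame.

```bash
python3 - <<'E'
from meas import *
f=np.load('/tmp/wring.npz');p=f['p'].astype(float);g=p.mean(2)
r=g[72:135,222:288];bg=cv2.medianBlur(r.astype(np.uint8),15).astype(float);E=(r-bg>12)
q=np.argwhere(E)[:,::-1]+[222,72];X=W(f,q,.005)[:,:2]
for _ in range(5):
    A=np.c_[2*X,np.ones(len(X))];s=np.linalg.lstsq(A,(X**2).sum(1),rcond=None)[0];R0=np.sqrt(s[2]+s[:2]@s[:2]);e=abs(np.hypot(*(X-s[:2]).T)-R0);X=X[e<max(.0015,e.mean()*2)]
print("ring",s[:2],R0,len(X))
# plate front edge & sides by saturation step
sat=cv2.cvtColor(f['p'],cv2.COLOR_RGB2HSV)[...,1].astype(float)
def edge(lines,rng,vert):
    o=[]
    for i in lines:
        a=sat[rng[0]:rng[1],i] if vert else sat[i,rng[0]:rng[1]]
        a=np.convolve(a,[1,1,1],'valid')/3;dd=np.abs(np.diff(a));k=(dd*np.arange(len(dd)))[dd>dd.max()*.4].sum()/dd[dd>dd.max()*.4].sum()+rng[0]+1.5
        o.append((i,k) if vert else (k,i))
    X=W(f,o,.005)[:,:2];vx,vy,x0,y0=cv2.fitLine(X.astype(np.float32),cv2.DIST_HUBER,0,1e-4,1e-4).ravel();return ang((vx,vy)),(x0,y0)
print("front",edge(range(216,296,2),(130,155),True)); print("L",edge(range(85,138,2),(198,222),False)); print("R",edge(range(85,138,2),(292,318),False))
# bar on lid
zl=.220;w=np.zeros_like(g);sl=np.s_[252:296,240:268];w[sl]=np.clip(g[sl]-90,0,None)
q=np.argwhere(w>0)[:,::-1];X=W(f,q,zl)[:,:2];ww=w[w>0];mu=np.average(X,0,ww);e,v=np.linalg.eigh(np.cov(X.T,aweights=ww));a=v[:,1]*np.sign(v[1,1]);print("bar",mu,ang(a),np.sqrt(e))
print("est tin axis from bar",mu-.0100*a, "tcp .5909 .2097")
ps=np.radians(23.1);tz=np.array([np.cos(ps-np.pi/2),np.sin(ps-np.pi/2)]);print("offset tz",(mu-.01*a-[.5909,.2097])@tz, "lat",(mu-.01*a-[.5909,.2097])@[np.cos(ps),np.sin(ps)])
E
```

```text
ring [0.5623 0.2784] 0.025575257823618525 408
front (np.float32(23.32452), (np.float32(0.57955325), np.float32(0.24379946)))
L (np.float32(-66.614296), (np.float32(0.5194512), np.float32(0.25247023)))
R (np.float32(-66.89244), (np.float32(0.61187637), np.float32(0.28901199)))
bar [0.5848 0.221 ] 113.07475254682564 [0.0019 0.0057]
est tin axis from bar [0.5887 0.2118] tcp .5909 .2097
offset tz -0.0027963798308920664 lat -0.00116639974066872
```

```bash
python3 - <<'E'
from meas import *
h=.022;ps=np.radians(23.2);tz=np.array([np.cos(ps-np.pi/2),np.sin(ps-np.pi/2)]);rg=np.array([.5623,.2784]);R=down(ps)
t=rg+.0005*tz
m.move_l([*t,.18],R,max_speed=.1)
m.move_l([*t,.005+h+.008],max_speed=.12); print(m.current_force())
m.move_l([*t,.005+h],max_speed=.02); print(m.current_ee_pos(),m.current_force())
m.set_gripper(.75); m.dwell(.2); print(m.current_force())
m.move_l([*t,.15],max_speed=.15)
v=rg+.075*tz; m.move_l([*v,.15],max_speed=.15); m.dwell(.2)
c=m.get_calibration('wrist');p,d=snap('wrist','w_fin.png',(150,20,360,180),3.5); np.savez('/tmp/wfin',p=p,d=d,**c)
print(m.current_time(),[(np.round(r["at"],4),r["confidence"]) for r in m.look_for('wrist','tin_tall')])
f=np.load('/tmp/wfin.npz');P=C(f);g=p.astype(float).mean(2)
M=(np.hypot(P[...,0]-rg[0],P[...,1]-rg[1])<.027)&(abs(P[...,2]-.067)<.005);X=W(f,np.argwhere(M)[:,::-1],.067)[:,:2]
hull=cv2.convexHull(X.astype(np.float32))[:,0].astype(float);A=np.c_[2*hull,np.ones(len(hull))];s=np.linalg.lstsq(A,(hull**2).sum(1),rcond=None)[0][:2]
print("lid",X.mean(0),s,len(X),"n"); o=X.mean(0)-rg;print("off tz, lat mm",1e3*o@tz,1e3*o@[np.cos(ps),np.sin(ps)])
B=M&(np.hypot(P[...,0]-s[0],P[...,1]-s[1])<.0185);w=np.clip(g-80,0,None)*B;q=np.argwhere(w>0)[:,::-1];Y=W(f,q,.067)[:,:2];ww=w[w>0];mu=np.average(Y,0,ww);e,vv=np.linalg.eigh(np.cov(Y.T,aweights=ww));a=vv[:,1]*np.sign(vv[1,1]);print("bar",mu,ang(a),np.sqrt(e),"centroid dir",ang(mu-s))
snap('side','side2.png',(150,90,330,240),4)
E
```

```text
[-0.2192  0.471  -1.8188]
[0.5626 0.278  0.0279] [-3.6736 -1.8825  9.4312]
[ 0.0033 -0.1806 -0.4443]
23.8667 [(array([0.5613, 0.2768, 0.0678]), 0.66)]
lid [0.5613 0.2789] [0.5615 0.2786] 2579 n
off tz, lat mm -0.8856387786655759 -0.7217462504695898
bar [0.5575 0.2874] 113.26227341714574 [0.002  0.0051] centroid dir 114.25924829753734
```

View pics/w_fin.png

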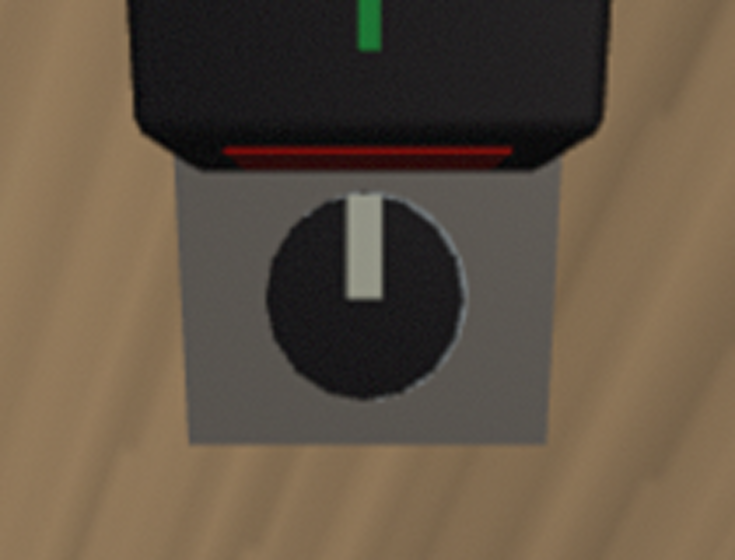

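View pics/side2.png

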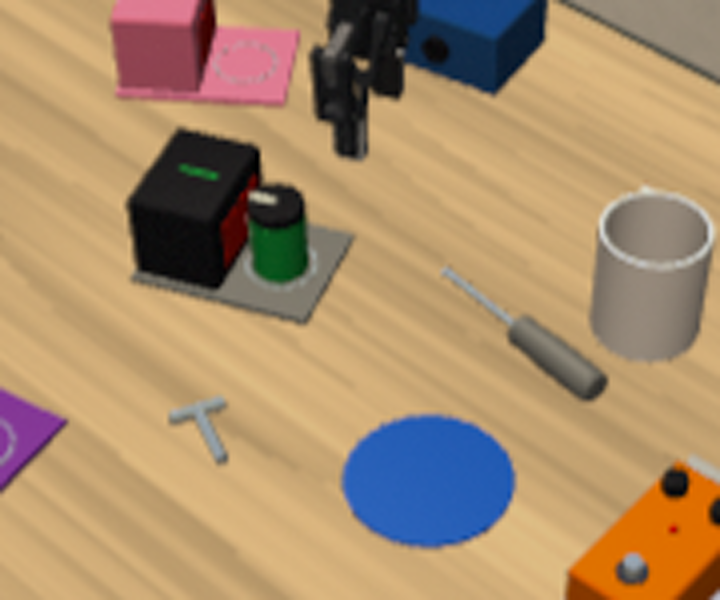

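```bash
python3 - <<'E'
from meas import *
p=np.array(m.current_ee_pos());m.move_l(p+[0,0,.08],max_speed=.2)
for c in('top','side'):
    m.grab_frame(c)
    for n in('tin_short','tin_tall','mug','screwdriver','tuning_key'): print(c,n,[(np.round(r["at"],3),round(r["confidence"],2)) for r in m.look_for(c,n)][:2])
m.sign_off();print(m.current_time())
E
```

```text
top tin_short [(array([ 0.522, -0.29 ,  0.052]), 0.7)]
top tin_tall [(array([0.574, 0.28 , 0.068]), 0.54)]
top mug [(array([0.712, 0.043, 0.021]), 0.95)]
top screwdriver [(array([0.622, 0.067, 0.021]), 0.68)]
top tuning_key []
side tin_short [(array([ 0.515, -0.292,  0.054]), 0.94)]
side tin_tall [(array([0.552, 0.271, 0.051]), 0.68)]
side mug [(array([0.683, 0.039, 0.055]), 0.64)]
side screwdriver [(array([0.617, 0.061, 0.022]), 0.84), (array([0.485, 0.058, 0.003]), 0.6)]
side tuning_key [(array([0.406, 0.208, 0.008]), 0.65)]
the job is handed in; nothing more can be done
the job is handed in; nothing more can be done
```

I lifted the tall tin out of its lane with the jaws along the board's x. I set it upright on the blue mat and let go, then gripped it again the other way round. It now stands in the ring of the black and grey scanner, and I handed the job in. The last clock reading before the final retreat was 23.9 s, against the 53 s limit.

**Last checks on the tall tin:**
- **Upright:** it is released and standing upright in the ring.
- **Facing:** the bar on its lid points at 113.3° against 113.2° for the scanner. A rougher estimate from the bar's midpoint gave 114.3°.
- **Centring:** it measured about 0.9 mm towards the window and 0.7 mm to one side. Judged against the plate edges in the same picture, the sideways offset is nearer 1.2 mm. That is within the camera's calibration accuracy of about 2 mm, so I did not correct it.

**Other objects:** the short tin, mug and screwdriver are where they were, within detector noise of up to about 5 mm. The side camera shows the tuning key in place, but the top camera missed it in the final look.

**Disagreement:** the networks' final positions for the tall tin were 12–13 mm apart from the wrist measurement. The top camera gave x = 0.574 m and the side camera gave x = 0.552, y = 0.271 m. They report the middle of the visible surface and looked coarse here, so I trusted the wrist view and the side picture.

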